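# Lift the gear tray out of an opened emergency lamp and hold it level

### The arm

A 7-joint arm with a two-finger parallel gripper is mounted at the origin on the work surface. World frame = base frame: x ahead of the robot, y to its left, z up, the work surface at z = 0. Lengths are in m, angles in rad, forces in N, time in s.
With the tool pointing down it reaches from about 0.4 to 0.875 m from the base axis. Payload 19.3 kg.
Tool frame: the origin (TCP) lies at the very end of the fingers, on their centre line; the grasp point (between the pads) lies 19 mm behind it; z points along the fingers, y is the line along which they close (so a half turn about z gives the same grasp; the last joint's range is limited). The gripper opens to 85 mm and grips with 20 to 120 N. Pads are 22 mm wide; open, the fingers measure 114 mm over their backs; the gripper's body (76 mm by 85 mm) begins 54 mm behind the grasp point. The pads swing forward as they close: fully open they stand 13 mm farther back than shut.
Start: joints at [-1.302, 0.521, -0.036, 1.599, 0.021, 1.021, -0.113], TCP at [0.208, 0.589, 0.231] pointing down, gripper open.
Joint ranges: [-2.91, 2.91], [-0.3, 2.13], [-1.5, 1.42], [0.17, 2.43], [-1.26, 4.41], [0.16, 1.93], [-2.52, 2.52]. Speed limits (rad/s): [1.89, 1.89, 2.39, 2.39, 3.01, 3.01, 3.01].

### API

Orientations are given as [roll, pitch, yaw] about the fixed x, y, z axes, in that order (R = Rz(yaw) Ry(pitch) Rx(roll)).
In Python, from workcell import bot gives the robot as it stands. The module is installed in compiled form; this text tells all that it offers.
- The arm moves only by the tool apply_moves, never from a script. Its arguments are lists of equal length, an entry for each row: "claw": the finger opening in m, from 0 to 0.0854; "xyz": the shift along the tool's x, y, z in m, a list of three; "twist": the turn, a rotation vector about the tool's x, y, z in rad, a list of three. A call has 1 to 20 rows; each row shifts and turns the commanded pose from where the row before left it, along the tool's axes as they then stand; what a row does not reach is not made up. A row lasts 1/10 s, in which the tool goes at most 50 mm and 8.59 degrees, less where a joint would pass 70% of its speed; a pose out of reach is approached as far as the arm can. A call with a gripper value outside its range is refused whole. The fingers move at their own pace and stop on an object; "force" is the grip in N (left out, the last holds). Time passes only in rows, so rows that do not move let the fingers close. It gives the time, the measured TCP pose, the force, the opening and the grip force at its end, in the units of the state.
- bot.observe(): the state, without advancing time (a new reading comes with each control period).
- bot.grab_frame(name): name is "scene" or "side" or "wrist"; returns a dict with "img" (400x640x3 uint8, red, green, blue), "vfov" (degrees; the focal length in pixels is half the picture's height over the tangent of half this angle, whatever the lens; pixels are square), "cx", "cy" (the principal point, pixels), "view" (4x4, takes a point from world to camera coordinates). Camera axes: x right, y up, looking along -z (the intrinsics and any distortion apply to the point x, -y, -z); pixel columns grow to the right and rows downward; lengths in m; the calibration is good to about 2 mm. A picture is of the moment at which its call begins. There is no depth.
- bot.job_done(): hands the job in; it is judged then, once.
Trained networks look in the newest picture that a camera, given by its name, has taken for a name from the list of things; names that differ only in an ending like _2 or _b are one class to them, and where a whole thing is asked for, a point or a joint stands for the part that bears it (a point fixed in the world has none). Each returns a list of dicts, best first, with "score" (0 to 1); they miss things now and then, are a little off and sometimes report something else, mostly with a low value. They report only what shows in the picture. A call takes as long as a camera call. They do not tell look-alikes from the thing itself.
- bot.find_in(camera, query): "position" ([x, y, z] in m, in world coordinates, good to about 4 mm: the middle of the surface that is visible of it).
The state is a dict: "clock": time; "qpos": joint angles; "qd": joint speeds; "joint_efforts": joint torques, N m; "position": TCP position; "tool_rot": TCP orientation; "force": force on the tool from outside, world axes, zero at the start; "moment": the same for the moment, N m; "grip_width": finger opening in m; "finger_force": force on a finger pad.
Only numpy, scipy, OpenCV 4.12 (cv2) and the standard library are available. Lean on these libraries where they do the work, as an engineer would, in place of code of your own. Each camera call takes 0.05 s, during which the arm holds its last target. There are 200 camera calls.

### The job

Take hold of the opened emergency lamp's gear tray gently, because its sheet metal is thin and its battery lies unclipped in the cradle, and lift it straight up out of the grey base, keeping it level all the way. Hold it still and level over the base, about 10 cm above where it sat, for at least three seconds so that I can look underneath, and finish while still holding it there with the battery in its cradle. Leave the base, the tools, tape and screws around it, the clear cover and the saucepan where they are.

Things in the scene. Friction and masses are not known exactly. Their poses are not given: they have to be found in the camera images.
- tray: Gear tray: white sheet-metal channel (upside-down U) 320 mm long (its x), 60 wide (y), 25 high, sides 3 thick, 0.27 kg +-20 %. Origin: middle of its underside (lower edges of the sides), 24 mm above the bench at the start. On top, driver case 90 x 42 x 22 mm centred at x +105, flat LED board in the middle (6 mm high at most), battery at x -100. Highest point, with battery: 51 mm above the origin.
- balance (a point): Point of the tray where it balances with its battery in: 20 mm from its middle towards the battery (-x), 12.5 mm above its origin, between its plain long sides, which can be gripped across the 60 mm width there. A grip of 20 to 40 N per finger is right; the sides dent above 55 N per finger (110 N together). Fixed to the tray.
- base: Grey plastic base, 0.8 kg, loose on the bench: pan 360 (its x) x 150 (y) mm, floor 4 mm, rim 22 mm high; origin: middle of its underside. Two 46 mm high pillars at x +-125 reach up inside the tray, 38 mm high tabs stand off its ends: 3 to 4 mm of play, so the tray comes only straight up. 41 mm are free between each tray side and the rim. The tray lies parallel to it.
- battery_center (a point): Middle of the battery stick: green sleeve, 26 mm diameter, 100 mm long, 0.15 kg (up to 20 percent more or less), lying along the tray, loose in its cradle.
- cradle (a point): Point of the tray, 100 mm towards -x from its middle and 38 mm above its origin, where the battery's middle belongs; low rails (6 mm) and end stops (8 mm) leave the battery 1 to 3 mm of play. Fixed to the tray.
- screwdriver: Bystander: screwdriver with orange handle, 200 mm long, 26 mm thick, beside one long side of the base (base's +y).
- tape: Bystander: roll of black insulating tape, 70 mm diameter, 18 mm high, beside the other long side of the base.
- dish: Bystander: small steel dish of screws, 84 mm diameter, 18 mm high, beside that same side.
- cover: Bystander: clear plastic cover of the lamp, an open box 360 x 150 x 55 mm, to the right (-y).
- pan: Bystander: steel saucepan, 150 mm diameter, 95 mm high, two side handles, to the left (+y).
- pliers: Bystander: blue-handled pliers, 170 mm long, 12 mm high, to the left, nearer the robot than the saucepan.
Not all that is in view belongs to the job. Of the things shaped like the part that bears battery_center, the green one is meant.

How it is judged:
By the outcome, as a careful person would: the job done as asked, in the order asked, and still so for the second after the job is handed in, while the arm keeps its last pose, push and grip.
It also fails if it takes over 40 s, if anything falls off the work surface, if the arm or the gripper's body presses on something with over 40 N, if the wrist force passes 120 N, or if a joint passes its speed limit or range.

## Working session

There is one attempt and no reset: what is moved stays moved. The work goes in short steps, Python scripts to look and compute and a tool call to move; the robot and the scene stay as the last step left them, time stands still between calls to the robot, and variables do not carry over. Pictures are saved under pics/ and viewed, at most 10 in all, crops included, and the job is handed in when it is done.

Besides the shell and the picture viewer there is one more tool, called after "Call:" by a JSON object that holds its "api" and its "payload", one argument or row to a line. apply_moves: Moves the arm, as the interface text tells. Its arguments: {"type":"object","properties":{"claw":{"type":"array"},"xyz":{"type":"array"},"twist":{"type":"array"},"force":{"type":"number"}},"required":["claw","xyz","twist"]}

```bash
mkdir -p pics; cat > h.py <<'E'
import numpy as np, cv2
from workcell import bot
def save(c,n):
    f=bot.grab_frame(c); cv2.imwrite('pics/'+n,f['img'][:,:,::-1]); return f
def proj(f,p):
    q=f['view']@np.append(p,1); fl=200/np.tan(np.radians(f['vfov'])/2)
    return np.array([f['cx']+fl*q[0]/-q[2], f['cy']-fl*q[1]/-q[2]])
def ray(f,u,v,z):
    fl=200/np.tan(np.radians(f['vfov'])/2); V=np.linalg.inv(f['view'])
    d=V[:3,:3]@np.array([(u-f['cx'])/fl,-(v-f['cy'])/fl,-1]); o=V[:3,3]
    return o+d*(z-o[2])/d[2]
E
python3 - <<'E'
from h import *
np.set_printoptions(precision=4,suppress=True)
print(bot.observe())
ims=[]
for c in ['scene','side']:
    f=save(c,c+'0.png'); print(c,{k:f[k] for k in f if k!='img'})
    for q in ['tray','balance','base','battery_center','cradle','screwdriver','tape','dish','cover','pan']:
        print(q,[(np.round(d['position'],3),round(d['score'],2),proj(f,d['position']).round()) for d in bot.find_in(c,q)][:4])
E
```

```text
{'clock': 0.0, 'qpos': array([-1.3022,  0.522 , -0.0363,  1.5999,  0.0212,  1.0211, -0.1128]), 'qd': array([-0.0004,  0.0012,  0.0001,  0.0004, -0.0001,  0.0011,  0.0012]), 'joint_efforts': array([ -0.0013, -92.7087,   1.9788, -36.9945,   0.0176,   0.0078,
         0.    ]), 'position': array([0.2077, 0.5892, 0.2307]), 'tool_rot': array([-3.1405,  0.0001,  2.8027]), 'force': array([-0.0584, -0.3418, -0.3444]), 'moment': array([0.0211, 0.0058, 0.0033]), 'finger_force': 0.0, 'grip_width': 0.08563427453400393}
scene {'vfov': 50.27322843603824, 'cx': 318.96479043351155, 'cy': 203.2742820136635, 'view': array([[-0.2285,  0.9733, -0.0212,  0.1097],
       [-0.6998, -0.149 ,  0.6987,  0.3094],
       [ 0.6769,  0.1744,  0.7151, -1.6614],
       [ 0.    ,  0.    ,  0.    ,  1.    ]])}
tray [(array([ 0.526, -0.061,  0.049]), 0.77, array([296., 208.]))]
balance [(array([ 0.598, -0.45 ,  0.011]), 0.7, array([170., 214.])), (array([ 0.525, -0.062,  0.049]), 0.57, array([295., 208.]))]
base [(array([ 0.544, -0.086,  0.005]), 0.98, array([287., 221.]))]
battery_center [(array([ 0.797, -0.209,  0.0
[... 1090 characters left out ...]
, array([335., 242.]))]
battery_center [(array([ 0.262, -0.254,  0.023]), 0.84, array([307., 311.])), (array([ 0.504, -0.199,  0.073]), 0.8, array([359., 238.])), (array([ 0.787, -0.209,  0.022]), 0.59, array([424., 202.]))]
cradle [(array([ 0.492, -0.075,  0.053]), 0.64, array([326., 219.])), (array([ 0.634, -0.033,  0.019]), 0.44, array([350., 196.]))]
screwdriver [(array([ 0.382, -0.145,  0.021]), 0.76, array([314., 260.]))]
tape [(array([ 0.636, -0.031,  0.02 ]), 0.53, array([350., 196.]))]
dish [(array([ 0.653, -0.172,  0.006]), 0.75, array([386., 221.]))]
cover [(array([ 0.58 , -0.429,  0.004]), 0.83, array([436., 287.]))]
pan [(array([0.568, 0.435, 0.056]), 0.65, array([245., 127.]))]
```

View pics/scene0.png

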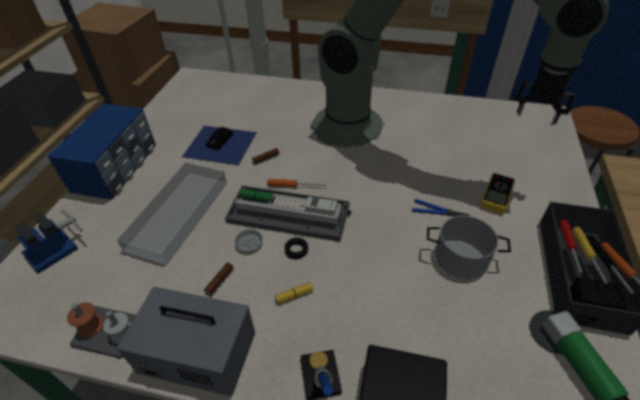

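View pics/side0.png

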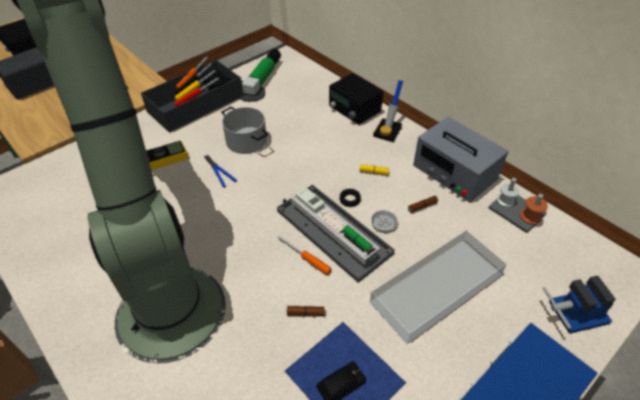

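Scene picture: candidates for the battery are the green stick on the tray (256,194), brown sticks (265,156) and (219,278), and the yellow one (293,292). I choose the green one, which lies in the tray. I'll check it in a close crop of both views.

```bash
python3 - <<'E'
from h import *
a=cv2.imread('pics/scene0.png')[170:250,215:365]; b=cv2.imread('pics/side0.png')[175:285,265:405]
a=cv2.resize(a,None,fx=5,fy=5,interpolation=2)[:400]
b=cv2.resize(b,None,fx=5,fy=5,interpolation=2)
cv2.imwrite('pics/crop1.png',a); cv2.imwrite('pics/crop2.png',b)
E
```

```text
(no output)
```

View pics/crop1.png

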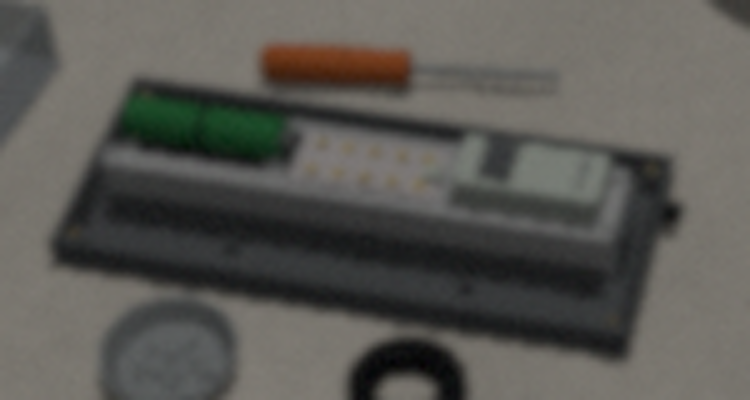

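View pics/crop2.png

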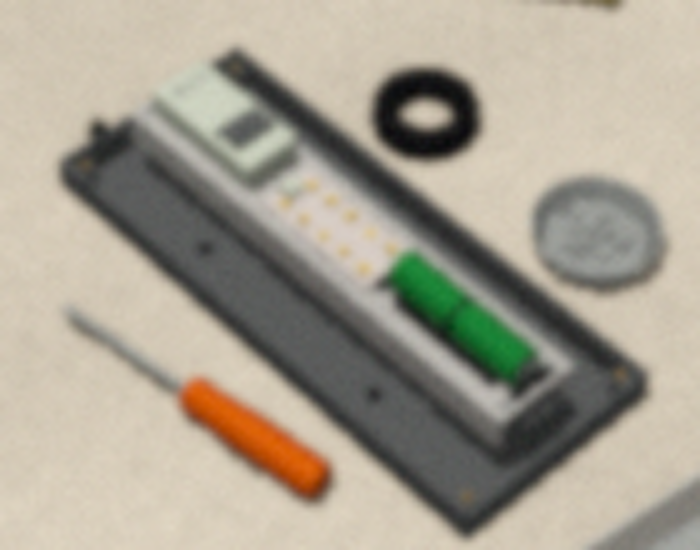

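The crops show the green battery on the tray at scene (256,194), with the driver case at the other end. The screwdriver is on the robot side, so base +y points roughly along world -x. Next I'll get the pose from the corners.

```bash
python3 - <<'E'
from h import *
np.set_printoptions(precision=4,suppress=True)
V={}
for c,off,base,tr in [('scene',(215,170),[(135,83),(668,160),(628,345),(58,250)],[(100,155),(620,240)]),
  ('side',(265,175),[(468,522),(65,165),(235,50),(642,378)],[(500,425),(137,120),None,(575,370)])]:
    f=bot.grab_frame(c)
    B=np.array([ray(f,off[0]+p[0]/5,off[1]+p[1]/5,.022) for p in base])
    print(c,B,B.mean(0), [np.linalg.norm(B[i]-B[i-1]).round(3) for i in range(4)],
     np.degrees(np.arctan2(*(B[1]-B[0])[1::-1])),np.degrees(np.arctan2(*(B[2]-B[3])[1::-1])))
    for p in tr:
        if p: print(' tray top',ray(f,off[0]+p[0]/5,off[1]+p[1]/5,.049))
    bc={'scene':(205,122),'side':(462,310)}[c]
    print(' batt',ray(f,off[0]+bc[0]/5,off[1]+bc[1]/5,.066))
E
```

```text
scene [[ 0.4431 -0.2665  0.022 ]
 [ 0.4401  0.0863  0.022 ]
 [ 0.592   0.0908  0.022 ]
 [ 0.592  -0.2605  0.022 ]] [ 0.5168 -0.0875  0.022 ] [np.float64(0.149), np.float64(0.353), np.float64(0.152), np.float64(0.351)] 90.4871632324574 89.99742719417091
 tray top [ 0.5346 -0.2509  0.049 ]
 tray top [0.5369 0.0748 0.049 ]
 batt [ 0.5096 -0.1893  0.066 ]
side [[ 0.4308 -0.2751  0.022 ]
 [ 0.4317  0.0798  0.022 ]
 [ 0.5767  0.084   0.022 ]
 [ 0.575  -0.2728  0.022 ]] [ 0.5035 -0.096   0.022 ] [np.float64(0.144), np.float64(0.355), np.float64(0.145), np.float64(0.357)] 89.85531654708377 89.72826162798503
 tray top [ 0.4753 -0.2537  0.049 ]
 tray top [0.4743 0.059  0.049 ]
 tray top [ 0.5339 -0.2554  0.049 ]
 batt [ 0.507 -0.191  0.066]
```

Call:
{"api": "apply_moves", "payload": {
  "claw": [0.085, 0.085, 0.085, 0.085, 0.085, 0.085, 0.085, 0.085, 0.085, 0.085, 0.085, 0.085, 0.085, 0.085, 0.085, 0.085, 0.085, 0.085, 0.085, 0.085],
  "xyz": [
    [-0.0257, -0.028, 0],
    [-0.0257, -0.028, 0],
    [-0.0257, -0.028, 0],
    [-0.0257, -0.028, 0],
    [-0.0257, -0.028, 0],
    [-0.0257, -0.028, 0],
    [-0.0257, -0.028, 0],
    [-0.0257, -0.028, 0],
    [-0.0257, -0.028, 0],
    [-0.0257, -0.028, 0],
    [-0.0257, -0.028, 0],
    [-0.0257, -0.028, 0],
    [-0.0257, -0.028, 0],
    [-0.0257, -0.028, 0],
    [-0.0257, -0.028, 0],
    [-0.0257, -0.028, 0],
    [-0.0257, -0.028, 0],
    [-0.0257, -0.028, 0],
    [-0.0257, -0.028, 0],
    [-0.0257, -0.028, 0]
  ],
  "twist": [
    [0, 0, 0],
    [0, 0, 0],
    [0, 0, 0],
    [0, 0, 0],
    [0, 0, 0],
    [0, 0, 0],
    [0, 0, 0],
    [0, 0, 0],
    [0, 0, 0],
    [0, 0, 0],
    [0, 0, 0],
    [0, 0, 0],
    [0, 0, 0],
    [0, 0, 0],
    [0, 0, 0],
    [0, 0, 0],
    [0, 0, 0],
    [0, 0, 0],
    [0, 0, 0],
    [0, 0, 0]
  ]
}}

```text
clock: 3.2
position: [0.5069, -0.111, 0.2314]
tool_rot: [3.141, 0.0, 2.803]
force: [1.0, 1.5, -0.8]
grip_width: 0.0851
finger_force: 0.0
```

Call:
{"api": "apply_moves", "payload": {
  "claw": [0.085, 0.085, 0.085, 0.085, 0.085, 0.085, 0.085, 0.085, 0.085, 0.085, 0.085, 0.085],
  "xyz": [
    [0, 0, 0],
    [0, 0, 0],
    [0, 0, 0],
    [0, 0, 0],
    [0, 0, 0],
    [0, 0, 0],
    [0, 0, 0],
    [0, 0, 0],
    [0, 0, 0],
    [0, 0, 0],
    [0, 0, 0],
    [0, 0, 0]
  ],
  "twist": [
    [0, 0, 0.1232],
    [0, 0, 0.1232],
    [0, 0, 0.1232],
    [0, 0, 0.1232],
    [0, 0, 0.1232],
    [0, 0, 0.1232],
    [0, 0, 0.1232],
    [0, 0, 0.1232],
    [0, 0, 0.1232],
    [0, 0, 0.1232],
    [0, 0, 0],
    [0, 0, 0]
  ]
}}

```text
clock: 4.4
position: [0.5064, -0.1094, 0.2313]
tool_rot: [-3.142, 0.0, 1.575]
force: [-0.9, 0.4, 0.5]
grip_width: 0.085
finger_force: 0.0
```

```bash
python3 - <<'E'
from h import *
np.set_printoptions(precision=4,suppress=True)
s=bot.observe(); print(s['clock'],s['qpos'],s['position'],s['tool_rot'],s['force'])
f=save('wrist','w1.png'); print({k:f[k] for k in f if k!='img'})
for q in ['tray','balance','battery_center','cradle']:
    print(q,[(np.round(d['position'],3),round(d['score'],2),proj(f,d['position']).round()) for d in bot.find_in('wrist',q)][:4])
E
```

```text
4.4 [-0.3353  0.4032  0.5764  1.901  -0.273   0.9155  0.3766] [ 0.5064 -0.1094  0.2313] [-3.1416  0.0001  1.5748] [-0.8643  0.4212  0.4911]
{'vfov': 67.30787812200495, 'cx': 326.88188640842174, 'cy': 199.49505892851687, 'view': array([[ 1.    ,  0.0043,  0.0002, -0.507 ],
       [-0.004 ,  0.9531, -0.3025,  0.1462],
       [-0.0015,  0.3025,  0.9532, -0.3457],
       [ 0.    ,  0.    ,  0.    ,  1.    ]])}
tray [(array([ 0.505, -0.044,  0.056]), 0.75, array([325., 116.]))]
balance [(array([ 0.508, -0.042,  0.051]), 0.83, array([328., 114.]))]
battery_center [(array([0.782, 0.003, 0.026]), 0.86, array([584.,  70.])), (array([ 0.78 , -0.199,  0.023]), 0.76, array([539., 242.])), (array([ 0.269, -0.241,  0.023]), 0.74, array([146., 269.])), (array([ 0.505, -0.186,  0.071]), 0.59, array([324., 249.]))]
cradle [(array([ 0.505, -0.045,  0.051]), 0.95, array([325., 117.])), (array([ 0.637, -0.027,  0.018]), 0.34, array([442.,  99.]))]
```

View pics/w1.png

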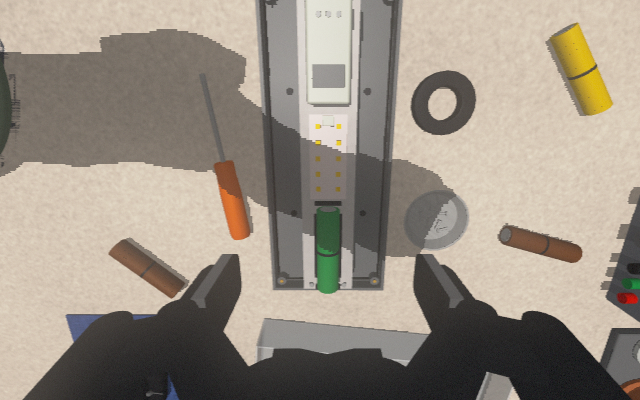

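The wrist picture shows the tray centred at column ~328. The green battery spans rows 207–292 and the LED board rows 115–200. Next I'll extract the tray edges.

```bash
python3 - <<'E'
from h import *
im=cv2.imread('pics/w1.png')[90:300,255:405]
g=np.clip(255*(im/255.)**.6,0,255).astype('uint8')
cv2.imwrite('pics/w1c.png',cv2.resize(g[60:],None,fx=4,fy=4,interpolation=2))
E
```

```text
(no output)
```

View pics/w1c.png

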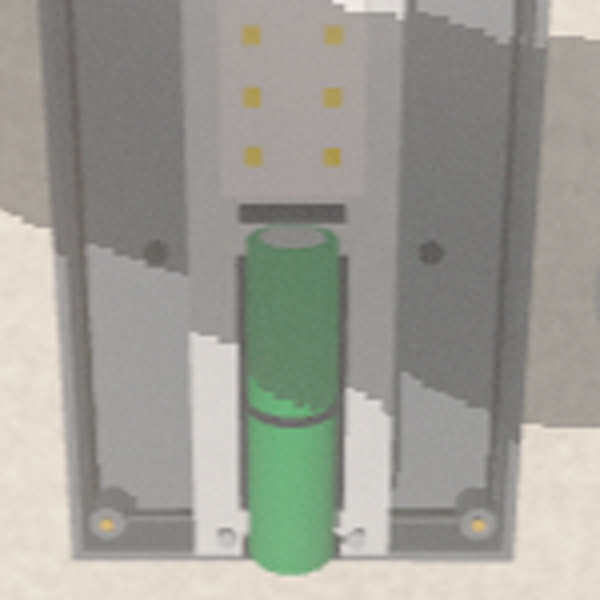

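```bash
python3 - <<'E'
from h import *
np.set_printoptions(precision=4,suppress=True)
f=bot.grab_frame('wrist')
P=lambda c,r,z:ray(f,255+c/4,150+r/4,z)
for r,l,rr in [(5,183.5,405),(200,187,400),(552,194,388.5)]: print('tray',P(l,r,.049),P(rr,r,.049),(P(l,r,.049)+P(rr,r,.049))[:2]/2)
print('LED end',P(290,197,.055),'batt near end top',P(290,555,.075),'far end',P(292,230,.07))
print('base corners',P(75,556,.022),P(512,556,.022))
E
```

```text
tray [ 0.4793 -0.0813  0.049 ] [ 0.5391 -0.0812  0.049 ] [ 0.5092 -0.0812]
tray [ 0.479  -0.1365  0.049 ] [ 0.5394 -0.1364  0.049 ] [ 0.5092 -0.1365]
tray [ 0.4784 -0.2521  0.049 ] [ 0.5392 -0.252   0.049 ] [ 0.5088 -0.2521]
LED end [ 0.5082 -0.1337  0.055 ] batt near end top [ 0.5083 -0.2355  0.075 ] far end [ 0.5087 -0.1382  0.07  ]
base corners [ 0.4356 -0.2719  0.022 ] [ 0.5838 -0.2718  0.022 ]
```

Call:
{"api": "apply_moves", "payload": {
  "claw": [0.085, 0.085, 0.085, 0.085, 0.085, 0.085, 0.085, 0.085, 0.085, 0.085, 0.085, 0.085, 0.085, 0.085, 0.085, 0.085, 0.085, 0.085, 0.085, 0.085],
  "xyz": [
    [-0.0026, 0.0026, 0],
    [0, 0, 0.018],
    [0, 0, 0.018],
    [0, 0, 0.018],
    [0, 0, 0.018],
    [0, 0, 0.018],
    [0, 0, 0.018],
    [0, 0, 0.018],
    [0, 0, 0.018],
    [0, 0, 0.014],
    [0, 0, 0.01],
    [0, 0, 0.01],
    [0, 0, 0.01],
    [0, 0, 0.01],
    [0, 0, 0.01],
    [0, 0, 0.005],
    [0, 0, 0.005],
    [0, 0, 0],
    [0, 0, 0],
    [0, 0, 0]
  ],
  "twist": [
    [0, 0, 0.003],
    [0, 0, 0],
    [0, 0, 0],
    [0, 0, 0],
    [0, 0, 0],
    [0, 0, 0],
    [0, 0, 0],
    [0, 0, 0],
    [0, 0, 0],
    [0, 0, 0],
    [0, 0, 0],
    [0, 0, 0],
    [0, 0, 0],
    [0, 0, 0],
    [0, 0, 0],
    [0, 0, 0],
    [0, 0, 0],
    [0, 0, 0],
    [0, 0, 0],
    [0, 0, 0]
  ],
  "force": 20
}}

```text
clock: 6.7
position: [0.5092, -0.1122, 0.0136]
tool_rot: [3.141, 0.0, 1.568]
force: [-0.3, 0.1, -0.3]
grip_width: 0.0849
finger_force: 0.0
```

```bash
python3 - <<'E'
from h import *
np.set_printoptions(precision=4,suppress=True)
s=bot.observe(); print(s['clock'],s['position'],s['tool_rot'],s['force'])
w=save('wrist','w2.png')['img']; a=save('side','s2.png')['img'][160:310,240:420]
b=cv2.resize(a,(480,400),interpolation=2)
c=np.hstack([cv2.resize(w[:, 130:530],(300,300)),cv2.resize(b,(480,400))[:300]])
cv2.imwrite('pics/c2.png',c[:,:,::-1])
E
```

```text
6.7 [ 0.5092 -0.1122  0.0136] [3.1411 0.0001 1.5677] [-0.2525  0.0792 -0.3412]
```

View pics/w2.png

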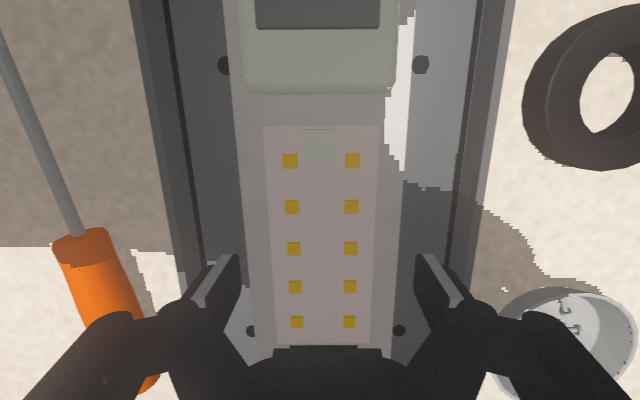

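The wrist picture shows the fingers astride the tray, evenly spaced (left pad ~(220,285), right pad ~(435,285)), with no contact. I'll close gently.

Call:
{"api": "apply_moves", "payload": {
  "claw": [0.08, 0.075, 0.07, 0.066, 0.063, 0.061, 0.059, 0.057, 0.055, 0.055, 0.055, 0.055],
  "xyz": [
    [0, 0, 0],
    [0, 0, 0],
    [0, 0, 0],
    [0, 0, 0],
    [0, 0, 0],
    [0, 0, 0],
    [0, 0, 0],
    [0, 0, 0],
    [0, 0, 0],
    [0, 0, 0],
    [0, 0, 0],
    [0, 0, 0]
  ],
  "twist": [
    [0, 0, 0],
    [0, 0, 0],
    [0, 0, 0],
    [0, 0, 0],
    [0, 0, 0],
    [0, 0, 0],
    [0, 0, 0],
    [0, 0, 0],
    [0, 0, 0],
    [0, 0, 0],
    [0, 0, 0],
    [0, 0, 0]
  ],
  "force": 30
}}

```text
clock: 8.0
position: [0.5085, -0.1122, 0.0133]
tool_rot: [-3.141, -0.0, 1.568]
force: [-3.9, 0.4, 5.9]
grip_width: 0.0596
finger_force: 31.1
```

Call:
{"api": "apply_moves", "payload": {
  "claw": [0.055, 0.055, 0.055, 0.055],
  "xyz": [
    [0, -0.0008, 0],
    [0, 0, 0],
    [0, 0, 0],
    [0, 0, 0]
  ],
  "twist": [
    [0, 0, 0],
    [0, 0, 0],
    [0, 0, 0],
    [0, 0, 0]
  ],
  "force": 32
}}

```text
clock: 8.4
position: [0.5084, -0.1122, 0.0134]
tool_rot: [3.141, 0.0, 1.568]
force: [1.4, -0.2, 3.5]
grip_width: 0.0597
finger_force: 34.8
```

Call:
{"api": "apply_moves", "payload": {
  "claw": [0.055, 0.055, 0.055, 0.055, 0.055, 0.055, 0.055, 0.055, 0.055, 0.055, 0.055, 0.055],
  "xyz": [
    [0, 0, -0.001],
    [0, 0, -0.001],
    [0, 0, -0.001],
    [0, 0, -0.001],
    [0, 0, -0.001],
    [0, 0, -0.001],
    [0, 0, -0.001],
    [0, 0, -0.001],
    [0, 0, -0.001],
    [0, 0, -0.001],
    [0, 0, 0],
    [0, 0, 0]
  ],
  "twist": [
    [0, 0, 0],
    [0, 0, 0],
    [0, 0, 0],
    [0, 0, 0],
    [0, 0, 0],
    [0, 0, 0],
    [0, 0, 0],
    [0, 0, 0],
    [0, 0, 0],
    [0, 0, 0],
    [0, 0, 0],
    [0, 0, 0]
  ],
  "force": 32
}}

```text
clock: 9.6
position: [0.5082, -0.1121, 0.0233]
tool_rot: [3.142, 0.0, 1.568]
force: [-1.3, 0.7, -4.6]
grip_width: 0.0594
finger_force: 35.4
```

```bash
python3 - <<'E'
from h import *
np.set_printoptions(precision=4,suppress=True)
s=bot.observe(); print(s['clock'],s['position'],s['tool_rot'],s['force'],s['moment'],s['finger_force'])
w=save('wrist','w3.png')['img'];a=save('side','s3.png')['img'][160:300,240:420]; b=save('scene','sc3.png')['img'][160:260,200:380]
r=lambda x,h:cv2.resize(x,(400,h),interpolation=2)
L=np.vstack([r(a,311),r(b,222)]); R=np.vstack([r(w,250),r(cv2.imread('pics/w2.png')[:,:,::-1],250),np.zeros((33,400,3),'uint8')])
cv2.imwrite('pics/c3.png',np.hstack([L,R])[:,:,::-1])
E
```

```text
9.6 [ 0.5082 -0.1121  0.0233] [3.1416 0.     1.5678] [-1.2961  0.7355 -4.6232] [ 0.0548 -0.0181  0.0022] 35.40831170976162
```

View pics/c3.png

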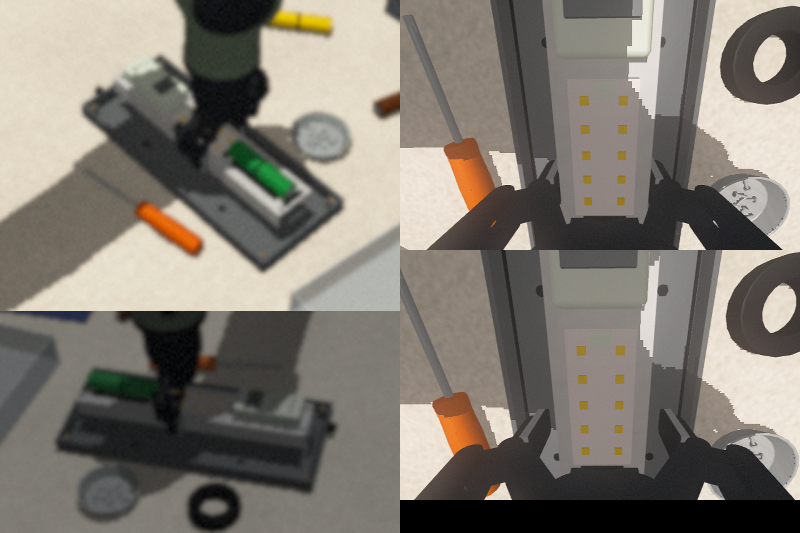

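The tray weight (~4.6 N) is on the gripper. The tray looks level and unmoved in the wrist view (LEDs at the same pixels), and the battery is in its cradle. I'll lift the rest of the way.

Call:
{"api": "apply_moves", "payload": {
  "claw": [0.055, 0.055, 0.055, 0.055, 0.055, 0.055, 0.055, 0.055, 0.055, 0.055, 0.055, 0.055, 0.055, 0.055, 0.055, 0.055, 0.055, 0.055, 0.055, 0.055],
  "xyz": [
    [0, 0, -0.001],
    [0, 0, -0.002],
    [0, 0, -0.003],
    [0, 0, -0.004],
    [0, 0, -0.005],
    [0, 0, -0.006],
    [0, 0, -0.006],
    [0, 0, -0.006],
    [0, 0, -0.006],
    [0, 0, -0.006],
    [0, 0, -0.006],
    [0, 0, -0.006],
    [0, 0, -0.006],
    [0, 0, -0.006],
    [0, 0, -0.006],
    [0, 0, -0.005],
    [0, 0, -0.004],
    [0, 0, -0.003],
    [0, 0, -0.002],
    [0, 0, -0.001]
  ],
  "twist": [
    [0, 0, 0],
    [0, 0, 0],
    [0, 0, 0],
    [0, 0, 0],
    [0, 0, 0],
    [0, 0, 0],
    [0, 0, 0],
    [0, 0, 0],
    [0, 0, 0],
    [0, 0, 0],
    [0, 0, 0],
    [0, 0, 0],
    [0, 0, 0],
    [0, 0, 0],
    [0, 0, 0],
    [0, 0, 0],
    [0, 0, 0],
    [0, 0, 0],
    [0, 0, 0],
    [0, 0, 0]
  ]
}}

```text
clock: 11.75
position: [0.5082, -0.1121, 0.1134]
tool_rot: [3.142, 0.0, 1.568]
force: [-0.5, -0.2, -4.6]
grip_width: 0.0596
finger_force: 35.5
```

Call:
{"api": "apply_moves", "payload": {
  "claw": [0.055, 0.055, 0.055, 0.055],
  "xyz": [
    [0, 0, 0],
    [0, 0, 0],
    [0, 0, 0],
    [0, 0, 0]
  ],
  "twist": [
    [0, 0, 0],
    [0, 0, 0],
    [0, 0, 0],
    [0, 0, 0]
  ]
}}

```text
clock: 12.15
position: [0.5081, -0.1122, 0.1132]
tool_rot: [-3.141, 0.0, 1.568]
force: [0.1, 0.4, -3.4]
grip_width: 0.0596
finger_force: 35.5
```

```bash
python3 - <<'E'
from h import *
np.set_printoptions(precision=4,suppress=True)
s=bot.observe(); print(s['clock'],s['position'],s['tool_rot'],s['force'],s['moment'],s['finger_force'])
w=save('wrist','w4.png')['img'];a=save('side','s4.png')['img'][140:300,240:420]; b=save('scene','sc4.png')['img'][140:260,200:380]
r=lambda x,h:cv2.resize(x,(400,h),interpolation=2)
L=np.vstack([r(a,330),r(b,266)]); R=np.vstack([r(w,250),r(cv2.imread('pics/w3.png')[:,:,::-1],250),np.zeros((96,400,3),'uint8')])
cv2.imwrite('pics/c4.png',np.hstack([L,R])[:,:,::-1])
E
```

```text
12.15 [ 0.5081 -0.1122  0.1132] [-3.1414  0.0001  1.5678] [ 0.1356  0.4201 -3.4022] [-0.0504  0.0338  0.0377] 35.49658365547657
```

View pics/c4.png

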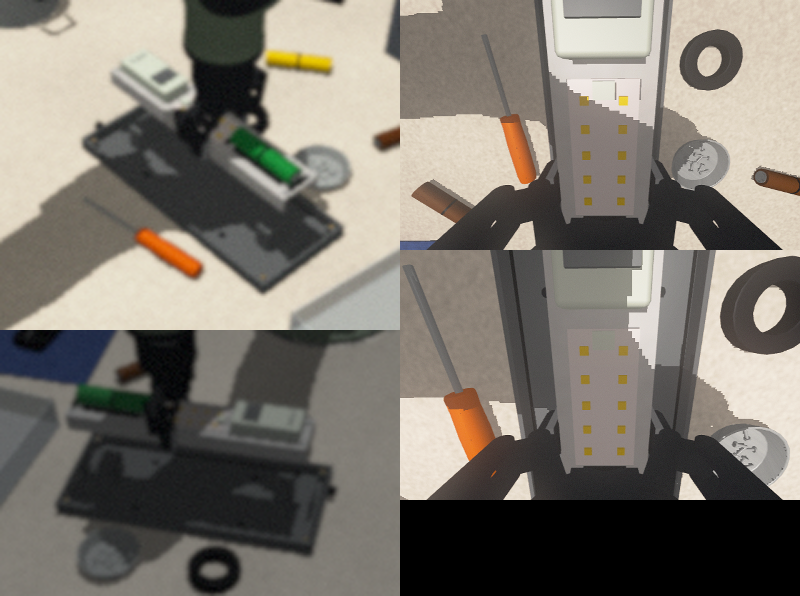

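The tray hangs level over the unmoved base with the battery in its cradle. Its place in the gripper hasn't changed (LEDs at the same pixels). Now I'll hold.

Call:
{"api": "apply_moves", "payload": {
  "claw": [0.055, 0.055, 0.055, 0.055, 0.055, 0.055, 0.055, 0.055, 0.055, 0.055, 0.055, 0.055, 0.055, 0.055, 0.055, 0.055, 0.055, 0.055, 0.055, 0.055],
  "xyz": [
    [0, 0, 0],
    [0, 0, 0],
    [0, 0, 0],
    [0, 0, 0],
    [0, 0, 0],
    [0, 0, 0],
    [0, 0, 0],
    [0, 0, 0],
    [0, 0, 0],
    [0, 0, 0],
    [0, 0, 0],
    [0, 0, 0],
    [0, 0, 0],
    [0, 0, 0],
    [0, 0, 0],
    [0, 0, 0],
    [0, 0, 0],
    [0, 0, 0],
    [0, 0, 0],
    [0, 0, 0]
  ],
  "twist": [
    [0, 0, 0],
    [0, 0, 0],
    [0, 0, 0],
    [0, 0, 0],
    [0, 0, 0],
    [0, 0, 0],
    [0, 0, 0],
    [0, 0, 0],
    [0, 0, 0],
    [0, 0, 0],
    [0, 0, 0],
    [0, 0, 0],
    [0, 0, 0],
    [0, 0, 0],
    [0, 0, 0],
    [0, 0, 0],
    [0, 0, 0],
    [0, 0, 0],
    [0, 0, 0],
    [0, 0, 0]
  ]
}}

```text
clock: 14.3
position: [0.5082, -0.1122, 0.1133]
tool_rot: [-3.142, 0.0, 1.568]
force: [-0.5, 0.3, -3.9]
grip_width: 0.0596
finger_force: 35.5
```

Call:
{"api": "apply_moves", "payload": {
  "claw": [0.055, 0.055, 0.055, 0.055, 0.055, 0.055, 0.055, 0.055, 0.055, 0.055, 0.055, 0.055, 0.055, 0.055, 0.055, 0.055, 0.055, 0.055, 0.055, 0.055],
  "xyz": [
    [0, 0, 0],
    [0, 0, 0],
    [0, 0, 0],
    [0, 0, 0],
    [0, 0, 0],
    [0, 0, 0],
    [0, 0, 0],
    [0, 0, 0],
    [0, 0, 0],
    [0, 0, 0],
    [0, 0, 0],
    [0, 0, 0],
    [0, 0, 0],
    [0, 0, 0],
    [0, 0, 0],
    [0, 0, 0],
    [0, 0, 0],
    [0, 0, 0],
    [0, 0, 0],
    [0, 0, 0]
  ],
  "twist": [
    [0, 0, 0],
    [0, 0, 0],
    [0, 0, 0],
    [0, 0, 0],
    [0, 0, 0],
    [0, 0, 0],
    [0, 0, 0],
    [0, 0, 0],
    [0, 0, 0],
    [0, 0, 0],
    [0, 0, 0],
    [0, 0, 0],
    [0, 0, 0],
    [0, 0, 0],
    [0, 0, 0],
    [0, 0, 0],
    [0, 0, 0],
    [0, 0, 0],
    [0, 0, 0],
    [0, 0, 0]
  ]
}}

```text
clock: 16.3
position: [0.5082, -0.1122, 0.1133]
tool_rot: [-3.142, 0.0, 1.568]
force: [-0.1, 0.5, -4.7]
grip_width: 0.0596
finger_force: 35.4
```

```bash
python3 - <<'E'
from h import *
o=cv2.imread('pics/w4.png')[:,:,::-1]; n=save('wrist','w5.png')['img']
print('wrist diff',np.abs(o.astype(int)-n).mean())
s=bot.observe(); print(s['clock'],s['position'],s['finger_force'],bot.job_done())
E
```

```text
wrist diff 1.8386419270833334
the job is handed in; nothing more can be done
16.35 [ 0.50818638 -0.11214037  0.11329754] 35.4984650015831 None
```

The tray is held level about 10 cm above the base at roughly 35 N per finger; I held it still for over 4 s, and the pictures taken just before that show the battery in its cradle and the base not visibly moved; the job is handed in.

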